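Stage the spare thread spool and point out the one that has run out

ROBOT

A 6-joint arm with a two-finger parallel gripper is mounted at the origin on the work surface. World frame = base frame: x ahead of the robot, y to its left, z up, the work surface at z = 0. Lengths are in m, angles in rad, forces in N, time in s.
With the tool pointing down it reaches from about 0.3 to 0.775 m from the base axis. Payload 14.6 kg.
Tool frame: the origin (TCP) lies between the finger pads, 19 mm behind the fingertips; this is the grasp point; z points along the fingers, y is the line along which they close (so a half turn about z gives the same grasp; the last joint's range is limited). The gripper opens to 94 mm and grips with 3 to 60 N. Pads are 16 mm wide; open, the fingers measure 119 mm over their backs; the gripper's body (75 mm by 177 mm) begins 78 mm behind the grasp point.
Start: joints at [-1.208, 0.3, 1.521, -0, 1.321, -0.067], TCP at [0.229, -0.5, 0.224] pointing down, gripper open.
Joint ranges: [-3.03, 3.03], [-0.79, 2.21], [0.23, 2.52], [-1.04, 4.18], [0, 3.07], [-2.55, 2.55]. Speed limits (rad/s): [2.22, 2.22, 2.57, 3.14, 3.14, 3.14].

INTERFACE

Orientations are given as [roll, pitch, yaw] about the fixed x, y, z axes, in that order (R = Rz(yaw) Ry(pitch) Rx(roll)).
In Python, from station import telemetry, optics, ctrl gives the robot as it stands.
- The arm moves only by the tool carry_out, never from a script. Its argument "plan" is a list that holds one entry, the list of rows, each a list of 7 numbers: the shift along the tool's x, y, z in mm, then the turn, a rotation vector about the tool's x, y, z in rad, then the finger opening in mm, from 0 to 94. A call has 1 to 20 rows; each row shifts and turns the commanded pose from where the row before left it, along the tool's axes as they then stand; what a row does not reach is not made up. A row lasts 1/12 s, in which the tool goes at most 41.7 mm and 7.16 degrees, less where a joint would pass 70% of its speed; a pose out of reach is approached as far as the arm can. A call with a gripper value outside its range is refused whole. The fingers move at their own pace and stop on an object; "squeeze" is the grip in N (left out, the last holds). Time passes only in rows, so rows that do not move let the fingers close. It gives the time, the measured TCP pose, the force, the opening and the grip force at its end, in the units of the state.
- telemetry.get_obs(): the state, without advancing time (a new reading comes with each control period).
- optics.camera(name): name is "side" or "top"; returns a dict with "pixels" (480x640x3 uint8, red, green, blue), "intrinsics" (3x3 intrinsics, pixels), "origin" and "rotation" of the camera in the world. Camera axes: x right, y down, z forward; pixel columns grow to the right and rows downward; lengths in m; the calibration is good to about 2 mm. A picture is of the moment at which its call begins. There is no depth.
- ctrl.hand_in(): hands the job in; it is judged then, once.
The state is a dict: "time_s": time; "qpos": joint angles; "joint_vel": joint speeds; "tau": joint torques, N m; "ee_pos": TCP position; "eef_rot": TCP orientation; "force": force on the tool from outside, world axes, zero at the start; "moment": the same for the moment, N m; "grip_width": finger opening in m; "grip_force": force on a finger pad.
Only numpy, scipy, OpenCV 4.12 (cv2) and the standard library are available. Lean on these libraries where they do the work, as an engineer would, in place of code of your own. Each camera call takes 0.05 s, during which the arm holds its last target. There are 200 camera calls.

TASK

One of the four spools on the thread rack has run out: only its bare white core is left on the peg. Without picking anything up, slide the full spare spool, which stands by itself on the cutting mat, over until it stands upright directly in front of that bare core (on the robot's side), close up to the front edge of the rack or touching it. Then point out the bare core for me: bring the fingertips straight over it, a couple of centimetres above its top, without touching it, hold there for at least two seconds, and finish still pointing; leave everything else where it is.

Things in the scene. Friction and masses are not known exactly. Their poses are not given: they have to be found in the camera images.
- rack: thread rack, screwed down: a wooden board 90 mm deep (its x) by 400 mm long (its y) by 20 mm thick, with four upright wooden dowels (pegs) 12 mm across, 70 mm tall above the board, on its centre line at y = -135, -45, 45 and 135 mm. Origin: centre of the board's underside, on the bench. Its -x long edge is the front and faces the robot (turned up to 0.12 rad about vertical)
- core: the spool that has run out: a bare core without thread, a white plastic tube 32 mm across and 92 mm tall on a round foot 64 mm across and 5 mm thick, with an 18 mm hole through which one of the rack's pegs stands (any of the four; a few mm of play). Loose, 30 g. Origin: centre of its underside, 20 mm above the bench; its axes are parallel to the rack's
- core_top (a point): centre of the top end of the bare core, 92 mm above its underside and 112 mm above the bench: what to point at
- spare: the full spare spool, standing loose on the mat at the left or right of the bench: a white plastic tube 32 mm across and 92 mm tall on a round foot 64 mm across and 5 mm thick, wound with pale thread from 6 to 80 mm height, 68 mm across. About 0.17 to 0.34 kg; slides when pushed low, may tip when pushed above about 40 mm; keep the gripper's body off its top. Origin: centre of its underside
- spool_full: a full spool on another peg of the rack, same make as the spare: thread 68 mm across, 92 mm tall, loose; origin: centre of its underside. To be left alone
- spool_half: a half-used spool on another peg: the same core, its thread 56 mm across; origin: centre of its underside. To be left alone
- spool_low: a nearly used spool on another peg: the same core with a thin layer of thread, 44 mm across, so not yet run out; origin: centre of its underside. To be left alone
- jar: screw-top jar of edge dressing, 58 mm across, 75 mm tall, standing on the mat on the other side of the bench from the spare; origin: centre of its underside. To be left alone
- mallet: maul lying on the mat at the right of the mat, nearest the robot, its handle away to the right: pale round head 68 mm across and 95 mm long (along its x), wooden handle running 265 mm from the head along its -y; origin: on the bench under the head's middle. To be left alone
- slicker: turned dark wooden edge slicker standing upright beyond the rack's left-hand (+y) end, 34 mm across, 107 mm tall; origin: centre of its underside. To be left alone
There are look-alikes about, which are no part of the job. What is shaped like the spare but orange or purple is not meant. Leave any red look-alike of the core alone.

How it is judged:
By the outcome, as a careful person would: the job done as asked, in the order asked, and still so for the second after the job is handed in, with the robot touching nothing.
It also fails if it takes over 69 s, if anything falls off the work surface, if the arm or the gripper's body presses on something with over 40 N, if the wrist force passes 120 N, or if a joint passes its speed limit or range.

## Working session

There is one attempt and no reset: what is moved stays moved. The work goes in short steps, Python scripts to look and compute and a tool call to move; the robot and the scene stay as the last step left them, time stands still between calls to the robot, and variables do not carry over. Pictures are saved under pics/ and viewed, at most 10 in all, crops included, and the job is handed in when it is done.

Besides the shell and the picture viewer there is one more tool, called after "Call:" by a JSON object that holds its "fn" and its "kwargs", one argument or row to a line. carry_out: Moves the arm, as the interface text tells. Its arguments: {"type":"object","properties":{"plan":{"type":"array","items":{"type":"array","items":{"type":"array","items":{"type":"number"}}}},"squeeze":{"type":"number"}},"required":["plan"]}

```bash
mkdir -p pics; ls
python3 - <<'E'
from station import telemetry, optics
import cv2,numpy as np
for n in("top","side"):
    c=optics.camera(n);cv2.imwrite(f"pics/{n}0.png",c["pixels"][:,:,::-1]);print(n,c["intrinsics"],c["origin"],np.round(c["rotation"],4))
    np.savez(f"{n}.npz",K=c["intrinsics"],o=c["origin"],R=c["rotation"])
print(telemetry.get_obs())
E
```

```text
pics
top [[455.93685134   0.         322.14906171]
 [  0.         455.93685134 228.82007143]
 [  0.           0.           1.        ]] [ 0.4776279  -0.05651513  1.1110382 ] [-3.0802  0.0061 -1.5909]
side [[502.23592635   0.         312.42285201]
 [  0.         502.23592635 251.18403323]
 [  0.           0.           1.        ]] [-0.05258477  0.82634817  0.75392875] [-2.1094 -0.0179 -2.5231]
{'time_s': 0.1, 'qpos': array([-1.20760243e+00,  3.00380518e-01,  1.52149702e+00, -1.48918395e-05,
        1.32069315e+00, -6.66597821e-02]), 'joint_vel': array([ 0.00021505, -0.00450717, -0.00111136,  0.00079828, -0.00246853,
       -0.0016429 ]), 'tau': array([ 2.40347952e-03, -5.32644224e+01, -3.53284907e+01,  7.09974999e-02,
        2.34695437e-02, -4.21096638e-05]), 'ee_pos': array([ 0.22909643, -0.49978778,  0.22377157]), 'eef_rot': array([-3.14061582e+00, -5.07549427e-05,  4.29857347e-01]), 'force': array([0.42117153, 0.00126315, 0.10411875]), 'moment': array([-0.00166658,  0.00628087, -0.07787532]), 'grip_force': 0.0, 'grip_width': 0.09414829503372833}
```

View pics/top0.png

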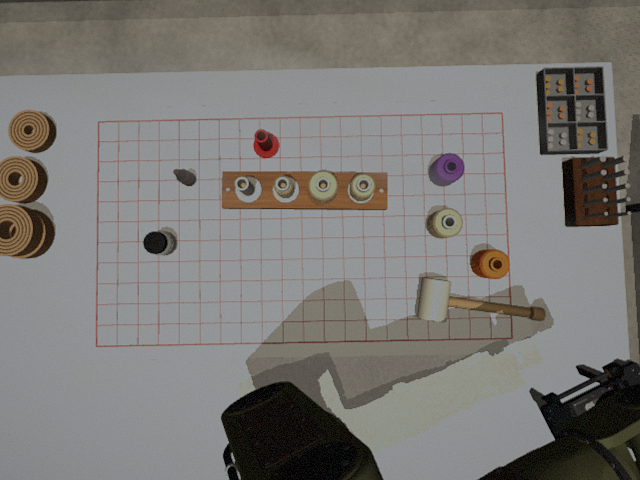

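View pics/side0.png

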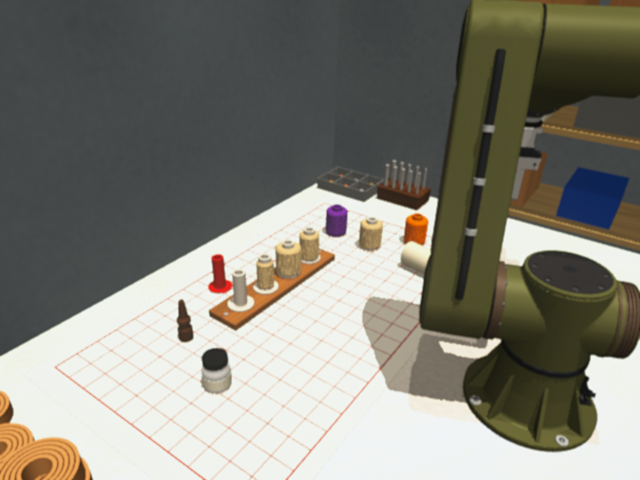

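The top view shows these pixels:
- **Rack:** board at (222–387, 172–209). The pegs hold a bare-looking core at about (247,187), low at (285,187), full at (323,185) and half at (362,187).
- **Pale spare on the mat:** (445,222).
- **Look-alikes:** purple (447,168), orange (491,263), and a red core (265,145).
- **Other items:** jar (156,242), slicker (185,177), mallet head (435,300).

My candidates for the core are the four pegs, plus the red one, which is excluded. For the spare I choose the pale one over purple and orange. I'll check both choices in one close crop.

```bash
cat > h.py <<'E'
import numpy as np,cv2
from scipy.spatial.transform import Rotation as Ro
def cam(n):
    d=np.load(f"{n}.npz");return d["K"],d["o"],Ro.from_rotvec(d["R"]).as_matrix()
def back(n,uv,z):
    K,o,R=cam(n);d=R@np.linalg.inv(K)@np.array([*uv,1.]);return o+d*(z-o[2])/d[2]
def proj(n,P):
    K,o,R=cam(n);p=(np.atleast_2d(P)-o)@R@K.T;return p[:,:2]/p[:,2:]
E
python3 - <<'E'
import cv2,numpy as np
from h import *
t=cv2.imread("pics/top0.png");s=cv2.imread("pics/side0.png")
a=cv2.resize(t[155:255,215:475],None,fx=3,fy=3,interpolation=2)
b=cv2.resize(s[195:335,200:395],None,fx=2,fy=2,interpolation=2)
o=np.zeros((600,780,3),np.uint8);o[:300]=a;o[310:590,:390]=b
cv2.imwrite("pics/crop.png",o)
# board corners (z=.02) from brown mask
hsv=cv2.cvtColor(t,cv2.COLOR_BGR2HSV);m=cv2.inRange(hsv,(3,100,60),(20,255,255));m[:,:215]=0;m[:,395:]=0;m[:165]=0;m[215:]=0
c=max(cv2.findContours(m,0,2)[0],key=cv2.contourArea)
r=cv2.minAreaRect(c);bx=cv2.boxPoints(r);print("rect",r)
for p in bx:print(p,back("top",p,.02).round(4))
for n,p,z in(("core",(247,187),.112),("spare",(449,222),.092),("orange",(496,264),.092),("purple",(450,168),.092)):print(n,back("top",p,z).round(3))
E
```

```text
rect ((304.06121826171875, 190.10122680664062), (164.1501007080078, 36.96012878417969), 0.44414442777633667)
[221.84538 207.94452] [ 1.4866 -0.4682  0.02  ]
[222.13188 170.9855 ] [ 1.4746 -0.3437  0.02  ]
[386.27704 172.25793] [ 2.5973 -0.4063  0.02  ]
[385.99054 209.21695] [ 2.6745 -0.6156  0.02  ]
core [ 1.499 -0.376  0.112]
spare [ 3.529 -0.792  0.092]
orange [ 5.303 -1.512  0.092]
purple [ 3.309 -0.4    0.092]
```

View pics/crop.png

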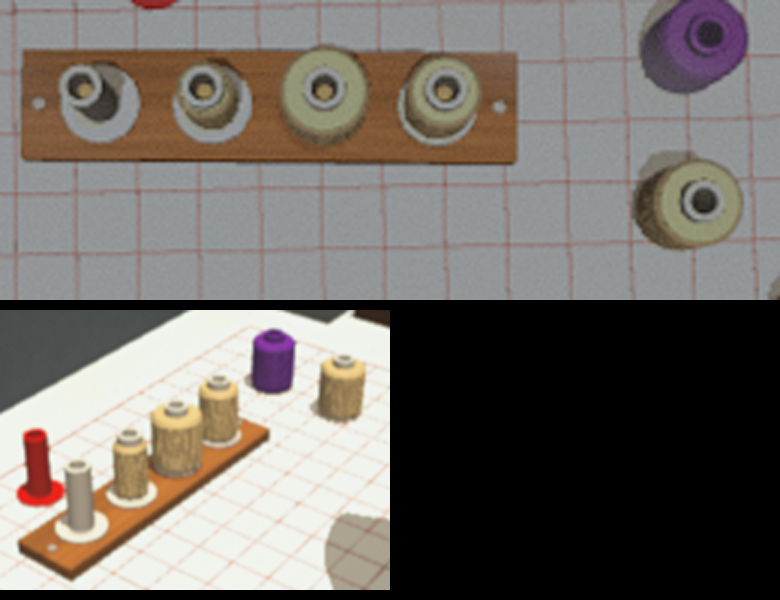

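The crop confirms the leftmost spool is the bare core, a bare tube with its top centre at top-view (242,184.3). The next peg shows thread, so it's the low spool. The spare's top is at (449.3,222). The camera rotation must be rpy, not a rotation vector, so I'll fix that.

```bash
sed -i 's/Ro.from_rotvec(d\["R"\])/Ro.from_euler("xyz",d["R"])/' h.py
python3 - <<'E'
from h import *
b=[back("top",p,.02) for p in((221.8,207.9),(222.1,171),(386.3,172.3),(386,209.2))]
print("board",np.round(b,4)[:,:2], np.linalg.norm(b[1]-b[2]),np.linalg.norm(b[0]-b[1]))
for n,p,z in(("core",(242,184.3),.112),("low",(283,184.7),.112),("full",(323.3,185),.112),("half",(363.3,185.3),.112),("spare",(449.3,222),.092),("orange",(496,264),.092),("purple",(451.6,166.5),.092),("jar",(156,242),.075),("mallet",(435,300),.068)):
    P=back("top",p,z);print(n,P.round(4),"side px",proj("side",P).round(1))
c=np.mean(b,0);u=b[1]-b[2];u/=np.linalg.norm(u);print("yaw",np.arctan2(-u[0],u[1]),"c",c.round(4), "peg135",(c+.135*u).round(4))
E
```

```text
board [[ 0.6002  0.1893]
 [ 0.6899  0.188 ]
 [ 0.6783 -0.2088]
 [ 0.5888 -0.2055]] 0.396952170081138 0.08970596456929769
core [0.6414 0.1235 0.112 ] side px [[239.4 272.1]]
low [0.6386 0.0328 0.112 ] side px [[265.6 256.2]]
full [ 0.636  -0.0562  0.112 ] side px [[288.7 242.1]]
half [ 0.6335 -0.1444  0.112 ] side px [[309.6 229.3]]
spare [ 0.5498 -0.3364  0.092 ] side px [[371.7 218.7]]
orange [ 0.4541 -0.4365  0.092 ] side px [[416.9 215.4]]
purple [ 0.6751 -0.3462  0.092 ] side px [[337.2 206. ]]
jar [0.5191 0.3274 0.075 ] side px [[215.8 354.4]]
mallet [ 0.375 -0.304  0.068] side px [[421.4 248.9]]
yaw -0.029262122269582164 c [ 0.6393 -0.0093  0.02  ] peg135 [0.6433 0.1257 0.02  ]
```

Call:
{"fn": "carry_out", "kwargs": {
  "plan": [
    [[0,0,0,0,0,-0.07,60],[0,0,0,0,0,-0.07,60],[0,0,0,0,0,-0.07,60],[0,0,0,0,0,-0.07,60],[0,0,0,0,0,-0.07,60],[0,0,0,0,0,-0.07,60],[0,0,0,0,0,-0.07,60],[0,0,0,0,0,-0.07,60],[0,0,0,0,0,-0.07,60],[0,0,0,0,0,-0.07,60],[0,0,0,0,0,-0.07,60],[0,0,0,0,0,-0.07,60],[0,0,0,0,0,-0.07,60],[0,0,0,0,0,-0.07,60],[0,0,0,0,0,-0.07,60],[0,0,0,0,0,-0.07,60],[0,0,0,0,0,-0.02,60],[0,0,0,0,0,0,60]]
  ]
}}

```text
time_s: 1.6
ee_pos: [0.2292, -0.4999, 0.224]
eef_rot: [-3.141, -0.0, 1.569]
force: [0.1, -0.4, -0.3]
grip_width: 0.06
grip_force: 0.0
```

Call:
{"fn": "carry_out", "kwargs": {
  "plan": [
    [[7,20,0,0,0,0,60],[7,20,0,0,0,0,60],[7,20,0,0,0,0,60],[7,20,0,0,0,0,60],[7,20,0,0,0,0,60],[7,20,0,0,0,0,60],[7,20,0,0,0,0,60],[7,20,0,0,0,0,60],[7,20,0,0,0,0,60],[7,20,0,0,0,0,60],[7,20,0,0,0,0,60],[7,20,0,0,0,0,60],[7,20,0,0,0,0,60],[7,20,0,0,0,0,60],[7,20,0,0,0,0,60],[5,20,0,0,0,0,60],[0,0,0,0,0,0,60],[0,0,0,0,0,0,60]]
  ]
}}

```text
time_s: 3.1
ee_pos: [0.5497, -0.3898, 0.2235]
eef_rot: [-3.141, -0.001, 1.569]
force: [0.3, -0.4, -0.5]
grip_width: 0.0603
grip_force: 0.0
```

Call:
{"fn": "carry_out", "kwargs": {
  "plan": [
    [[0,0,15,0,0,0,60],[0,0,15,0,0,0,60],[0,0,15,0,0,0,60],[0,0,15,0,0,0,60],[0,0,15,0,0,0,60],[0,0,15,0,0,0,60],[0,0,15,0,0,0,60],[0,0,15,0,0,0,60],[0,0,15,0,0,0,60],[0,0,15,0,0,0,60],[0,0,15,0,0,0,60],[0,0,15,0,0,0,60],[0,0,2,0,0,0,60],[0,0,0,0,0,0,60],[0,0,0,0,0,0,60]]
  ]
}}

```text
time_s: 4.35
ee_pos: [0.5492, -0.3908, 0.0432]
eef_rot: [3.141, 0.001, 1.569]
force: [0.5, -0.1, 1.1]
grip_width: 0.0598
grip_force: 0.0
```

Run:
```python
from station import optics
import cv2
a=optics.camera("side")["pixels"][:,:,::-1];cv2.imwrite("pics/s1.png",cv2.resize(a[170:300,280:480],None,fx=3,fy=3,interpolation=2))
```

```text
(no output)
```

View pics/s1.png

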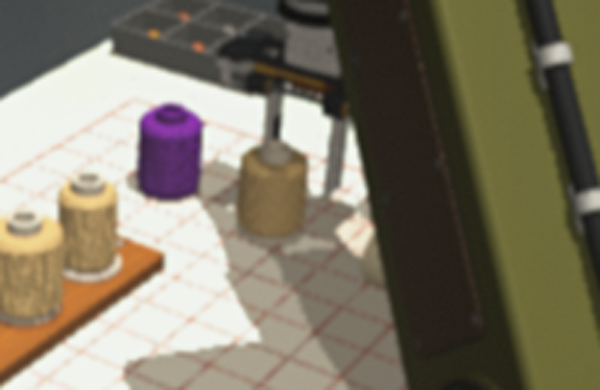

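The fingers stand just behind the spare, which is upright at crop pixel (272,190) and untouched, and they clear the purple spool. Next I push it left, easing away from the rack.

Call:
{"fn": "carry_out", "kwargs": {
  "plan": [
    [[6,0,0,0,0,0,60],[6,0,0,0,0,0,60],[5,0,0,0,0,0,60],[4,0,0,0,0,0,60],[4,0,0,0,0,0,60],[4,0,0,0,0,0,60],[5,0,0,0,0,0,60],[6,0,0,0,0,0,60],[7,-1,0,0,0,0,60],[8,-2,0,0,0,0,60],[8,-2,0,0,0,0,60],[8,-2,0,0,0,0,60],[8,-2,0,0,0,0,60],[8,-2,0,0,0,0,60],[8,-2,0,0,0,0,60],[8,-2,0,0,0,0,60],[8,-2,0,0,0,0,60],[6,-2,0,0,0,0,60],[4,0,0,0,0,0,60],[0,0,0,0,0,0,60]]
  ]
}}

```text
time_s: 6.07
ee_pos: [0.5302, -0.2683, 0.0421]
eef_rot: [-3.141, -0.001, 1.57]
force: [0.3, -0.5, 0.2]
grip_width: 0.0598
grip_force: 0.0
```

Run:
```python
from station import optics
import cv2
from h import *
b=optics.camera("top")["pixels"][:,:,::-1]
a=optics.camera("side")["pixels"][:,:,::-1]
cv2.imwrite("pics/s2.png",np.hstack([cv2.resize(b[150:300,330:530],None,fx=2,fy=2,interpolation=2),cv2.resize(a[170:320,240:440],None,fx=2,fy=2,interpolation=2)]))
```

```text
(no output)
```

View pics/s2.png

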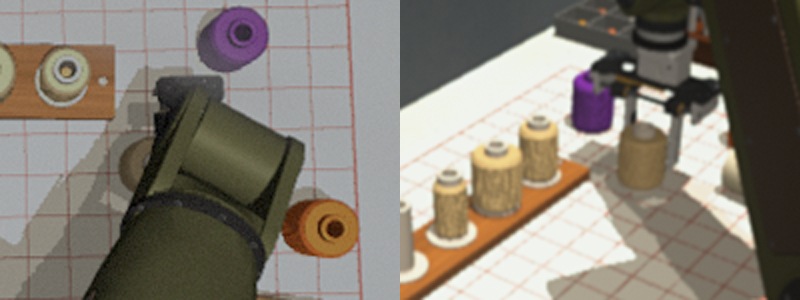

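The spare moved, stays upright and sits between the fingers (right half, (642,157)), clear of the rack end. The push continues.

Call:
{"fn": "carry_out", "kwargs": {
  "plan": [
    [[4,0,0,0,0,0,60],[6,0,0,0,0,0,60],[8,0,0,0,0,0,60],[10,0,0,0,0,0,60],[10,0,0,0,0,0,60],[10,0,0,0,0,0,60],[10,0,0,0,0,0,60],[10,0,0,0,0,0,60],[10,0,0,0,0,0,60],[10,0,0,0,0,0,60],[10,0,0,0,0,0,60],[10,0,0,0,0,0,60],[10,0,0,0,0,0,60],[10,0,0,0,0,0,60],[10,0,0,0,0,0,60],[10,0,0,0,0,0,60],[10,0,0,0,0,0,60],[8,0,0,0,0,0,60],[6,0,0,0,0,0,60],[4,0,0,0,0,0,60]]
  ]
}}

```text
time_s: 7.83
ee_pos: [0.5306, -0.0925, 0.0423]
eef_rot: [3.142, -0.0, 1.57]
force: [0.0, -1.3, -1.1]
grip_width: 0.06
grip_force: 1.0
```

Run:
```python
from station import optics
import cv2
from h import *
a=optics.camera("side")["pixels"][:,:,::-1]
cv2.imwrite("pics/s3.png",cv2.resize(a[190:340,200:440],None,fx=2.5,fy=2.5,interpolation=2))
P=proj("side",[.53,-.063,.092])[0];print((P-[200,190])*2.5)
```

```text
[310.3114397  176.88259747]
```

View pics/s3.png

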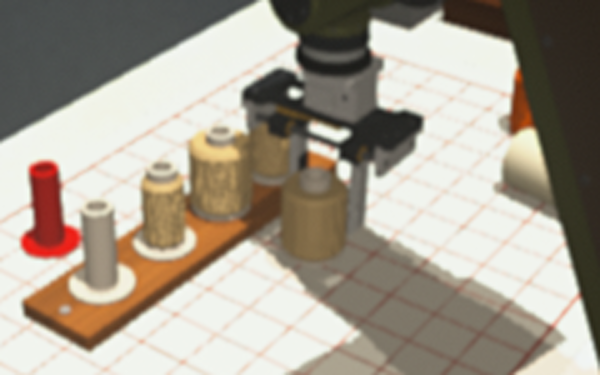

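The spare's top is at crop pixel (315,172), about 24 mm ahead of the TCP as computed, and it is upright with the rack items untouched. Another 195 mm.

Call:
{"fn": "carry_out", "kwargs": {
  "plan": [
    [[4,0,0,0,0,0,60],[6,0,0,0,0,0,60],[8,0,0,0,0,0,60],[11,0,0,0,0,0,60],[12,0,0,0,0,0,60],[12,0,0,0,0,0,60],[12,0,0,0,0,0,60],[12,0,0,0,0,0,60],[12,0,0,0,0,0,60],[12,0,0,0,0,0,60],[12,0,0,0,0,0,60],[12,0,0,0,0,0,60],[12,0,0,0,0,0,60],[12,0,0,0,0,0,60],[12,0,0,0,0,0,60],[11,0,0,0,0,0,60],[9,0,0,0,0,0,60],[7,0,0,0,0,0,60],[5,0,0,0,0,0,60],[2,0,0,0,0,0,60]]
  ]
}}

```text
time_s: 9.55
ee_pos: [0.5308, 0.1024, 0.0423]
eef_rot: [3.142, 0.0, 1.57]
force: [0.2, -2.8, 1.4]
grip_width: 0.0598
grip_force: 1.4
```

Call:
{"fn": "carry_out", "kwargs": {
  "plan": [
    [[0,0,0,0,0,0,60],[0,0,0,0,0,0,60],[-5,0,0,0,0,0,60],[-10,0,0,0,0,0,60],[-15,0,0,0,0,0,60],[-20,0,0,0,0,0,60],[-20,-20,0,0,0,0,60],[-10,-20,-10,0,0,0,60],[0,-20,-20,0,0,0,60],[0,-20,-20,0,0,0,60],[0,-20,-20,0,0,0,60],[0,-20,-20,0,0,0,60],[0,-10,-20,0,0,0,60],[0,0,0,0,0,0,60],[0,0,0,0,0,0,60]]
  ]
}}

```text
time_s: 10.8
ee_pos: [0.401, 0.0212, 0.1529]
eef_rot: [3.139, 0.0, 1.569]
force: [0.4, -0.2, 0.0]
grip_width: 0.0601
grip_force: 0.0
```

Run:
```python
from station import optics
import cv2
from h import *
b=optics.camera("top")["pixels"][:,:,::-1]
a=optics.camera("side")["pixels"][:,:,::-1]
cv2.imwrite("pics/s4.png",np.hstack([cv2.resize(b[150:300,150:310],None,fx=2.5,fy=2.5,interpolation=2),cv2.resize(a[210:360,190:350],None,fx=2.5,fy=2.5,interpolation=2)]))
print((proj("side",[.53,.126,.092])-[190,210])*2.5,(proj("top",[.53,.126,.092])-[150,150])*2.5)
```

```text
[[215.80951536 216.49247603]] [[232.41175308 212.64394138]]
```

View pics/s4.png

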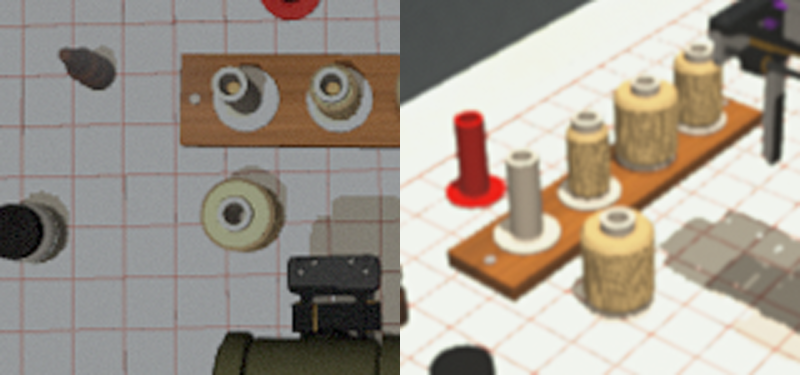

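The spare stands upright. Its top at left crop pixel (234,212) puts it at (0.530, 0.125), in front of the core but about 31 mm off touching. I'll turn the gripper and push it forward.

Call:
{"fn": "carry_out", "kwargs": {
  "plan": [
    [[0,0,0,0,0,0.08,60],[0,0,0,0,0,0.08,60],[0,0,0,0,0,0.08,60],[0,0,0,0,0,0.08,60],[0,0,0,0,0,0.08,60],[0,0,0,0,0,0.08,60],[0,0,0,0,0,0.08,60],[0,0,0,0,0,0.08,60],[0,0,0,0,0,0.08,60],[0,0,0,0,0,0.08,60],[0,0,0,0,0,0.08,60],[0,0,0,0,0,0.08,60],[0,0,0,0,0,0.08,60],[0,0,0,0,0,0.08,60],[0,0,0,0,0,0.08,60],[0,0,0,0,0,0.08,60],[0,0,0,0,0,0.08,60],[0,0,0,0,0,0.08,60],[0,0,0,0,0,0.08,60],[0,0,0,0,0,0.08,60]]
  ]
}}

```text
time_s: 12.57
ee_pos: [0.4007, 0.0217, 0.1509]
eef_rot: [3.142, 0.002, -0.034]
force: [-0.9, -0.6, 0.1]
grip_width: 0.0598
grip_force: 0.0
```

Call:
{"fn": "carry_out", "kwargs": {
  "plan": [
    [[5,-10,0,0,0,0,60],[5,-10,0,0,0,0,60],[5,-10,0,0,0,0,60],[5,-10,0,0,0,0,60],[5,-10,0,0,0,0,60],[5,-10,0,0,0,0,60],[5,-10,0,0,0,0,60],[5,-10,0,0,0,0,60],[5,-10,0,0,0,0,60],[5,-10,0,0,0,0,60],[5,-7,0,0,0,0,60],[0,0,15,0,0,0,60],[0,0,20,0,0,0,60],[0,0,20,0,0,0,60],[0,0,20,0,0,0,60],[0,0,20,0,0,0,60],[0,0,15,0,0,0,60],[0,0,5,0,0,0,60],[0,0,0,0,0,0,60],[0,0,0,0,0,0,60]]
  ]
}}

```text
time_s: 14.23
ee_pos: [0.4593, 0.1273, 0.0378]
eef_rot: [-3.141, -0.0, -0.03]
force: [-0.4, 0.3, 1.2]
grip_width: 0.0596
grip_force: 0.0
```

Call:
{"fn": "carry_out", "kwargs": {
  "plan": [
    [[5,0,0,0,0,0,60],[8,-1,0,0,0,0,60],[8,-1,0,0,0,0,60],[8,0,0,0,0,0,60],[6,0,0,0,0,0,60],[5,0,0,0,0,0,60],[5,0,0,0,0,0,60],[5,0,0,0,0,0,60],[5,0,0,0,0,0,60],[5,0,0,0,0,0,60],[5,0,0,0,0,0,60],[4,0,0,0,0,0,60],[3,0,0,0,0,0,60],[2,0,0,0,0,0,60],[2,0,0,0,0,0,60],[1,0,0,0,0,0,60],[0,0,0,0,0,0,60]]
  ]
}}

```text
time_s: 15.65
ee_pos: [0.5361, 0.1268, 0.0372]
eef_rot: [-3.142, -0.0, -0.03]
force: [-0.3, 0.6, 0.0]
grip_width: 0.0603
grip_force: 0.6
```

Run:
```python
from station import optics
import cv2
from h import *
a=optics.camera("side")["pixels"][:,:,::-1]
cv2.imwrite("pics/s5.png",cv2.resize(a[230:350,200:340],None,fx=4,fy=4,interpolation=2))
print((proj("side",[[.5605,.127,.092],[.5635,.127,.092]])-[200,230])*4)
```

```text
[[262.02477613 248.06631601]
 [257.94010191 246.20793571]]
```

View pics/s5.png

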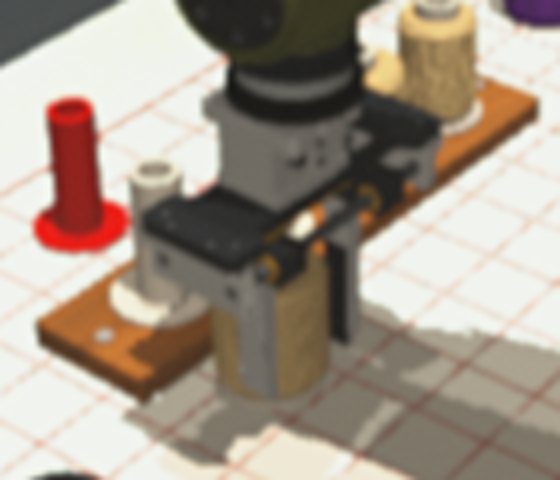

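The spare is upright at crop pixel (270,330), close to the front edge. No contact force yet, so I'll nudge it 3 mm more, then back off and rise.

Call:
{"fn": "carry_out", "kwargs": {
  "plan": [
    [[1,0,0,0,0,0,60],[1,0,0,0,0,0,60],[1,0,0,0,0,0,60],[0,0,0,0,0,0,60]]
  ]
}}

```text
time_s: 16.03
ee_pos: [0.5391, 0.1267, 0.0373]
eef_rot: [-3.142, -0.0, -0.03]
force: [-1.8, 0.4, -1.1]
grip_width: 0.0601
grip_force: 0.7
```

Call:
{"fn": "carry_out", "kwargs": {
  "plan": [
    [[-2,0,0,0,0,0,60],[-5,0,0,0,0,0,60],[-10,0,0,0,0,0,60],[-20,0,0,0,0,0,60],[-20,0,0,0,0,0,60],[-20,0,0,0,0,0,60],[-20,0,-10,0,0,0,60],[-20,0,-20,0,0,0,40],[-20,0,-20,0,0,0,0],[0,0,-20,0,0,0,0],[0,0,-20,0,0,0,0],[0,0,-20,0,0,0,0],[0,0,-20,0,0,0,0],[0,0,-20,0,0,0,0],[0,0,-20,0,0,0,0],[0,0,-20,0,0,0,0],[0,0,0,0,0,0,0]]
  ]
}}

```text
time_s: 17.45
ee_pos: [0.4028, 0.1311, 0.2307]
eef_rot: [-3.14, -0.006, -0.03]
force: [-0.3, 1.1, 0.5]
grip_width: 0.0004
grip_force: 0.0
```

Run:
```python
from station import optics
import cv2
from h import *
b=optics.camera("top")["pixels"][:,:,::-1]
a=optics.camera("side")["pixels"][:,:,::-1]
cv2.imwrite("pics/s6.png",np.hstack([cv2.resize(b[150:250,190:290],None,fx=4,fy=4,interpolation=2),cv2.resize(a[230:330,200:300],None,fx=4,fy=4,interpolation=2)]))
```

```text
(no output)
```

View pics/s6.png

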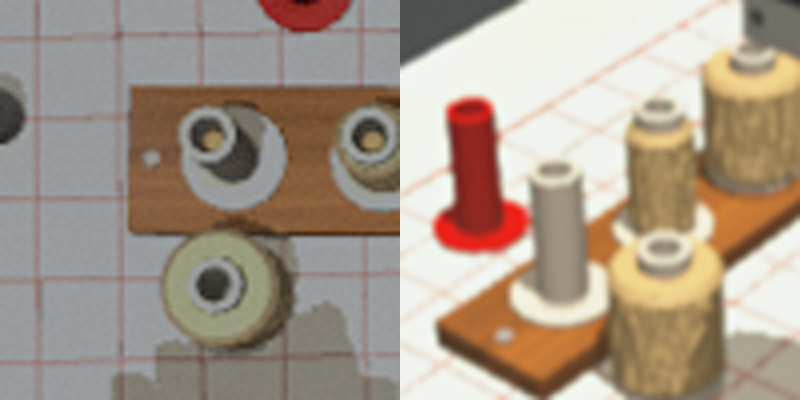

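Both spools are upright. In the top crop the spare's top is at (216,284), right at the rack edge, and the bare core's top is at (208,136). The side crop has them at (663,248) and (555,173). Now I compute the exact positions.

Run:
```python
from h import *
for n,t,s,z in(("spare",(216,284),(263,248),.092),("core",(208,136),(155,173),.112)):
    print(n,back("top",np.array(t)/4+[190-.4,150-.4],z).round(4),back("side",np.array(s)/4+[200-.4,230-.4],z).round(4))
```

```text
spare [0.5624 0.1243 0.092 ] [0.5618 0.126  0.092 ]
core [0.6429 0.1244 0.112 ] [0.6411 0.1274 0.112 ]
```

Call:
{"fn": "carry_out", "kwargs": {
  "plan": [
    [[10,0,0,0,0,0,0],[20,-2,0,0,0,0,0],[20,0,0,0,0,0,0],[20,0,0,0,0,0,0],[20,0,0,0,0,0,0],[20,0,0,0,0,0,0],[20,0,0,0,0,0,0],[20,0,0,0,0,0,0],[20,0,0,0,0,0,0],[20,0,0,0,0,0,0],[20,0,0,0,0,0,0],[19,0,0,0,0,0,0],[10,0,0,0,0,0,0],[0,0,0,0,0,0,0],[0,0,0,0,0,0,0],[0,0,0,0,0,0,0]]
  ]
}}

```text
time_s: 18.88
ee_pos: [0.6405, 0.1256, 0.2263]
eef_rot: [3.141, 0.001, -0.03]
force: [0.4, 0.6, -0.7]
grip_width: 0.0004
grip_force: 0.0
```

Down 73 mm to TCP z 0.153, which puts the tips about 22 mm above the core, then hold.

Call:
{"fn": "carry_out", "kwargs": {
  "plan": [
    [[1,0,5,0,0,0,0],[0.5,0,8,0,0,0,0],[0,0,8,0,0,0,0],[0,0,8,0,0,0,0],[0,0,8,0,0,0,0],[0,0,8,0,0,0,0],[0,0,8,0,0,0,0],[0,0,6,0,0,0,0],[0,0,5,0,0,0,0],[0,0,5,0,0,0,0],[0,0,4,0,0,0,0],[0,0,0,0,0,0,0],[0,0,0,0,0,0,0],[0,0,0,0,0,0,0]]
  ]
}}

```text
time_s: 20.05
ee_pos: [0.6426, 0.1256, 0.1546]
eef_rot: [-3.142, -0.001, -0.03]
force: [0.6, 0.7, 0.0]
grip_width: 0.0005
grip_force: 0.0
```

Call:
{"fn": "carry_out", "kwargs": {
  "plan": [
    [[0,0,0,0,0,0,0],[0,0,0,0,0,0,0],[0,0,0,0,0,0,0],[0,0,0,0,0,0,0],[0,0,0,0,0,0,0],[0,0,0,0,0,0,0],[0,0,0,0,0,0,0],[0,0,0,0,0,0,0],[0,0,0,0,0,0,0],[0,0,0,0,0,0,0],[0,0,0,0,0,0,0],[0,0,0,0,0,0,0],[0,0,0,0,0,0,0],[0,0,0,0,0,0,0],[0,0,0,0,0,0,0],[0,0,0,0,0,0,0],[0,0,0,0,0,0,0],[0,0,0,0,0,0,0],[0,0,0,0,0,0,0],[0,0,0,0,0,0,0]]
  ]
}}

```text
time_s: 21.72
ee_pos: [0.6424, 0.1256, 0.1542]
eef_rot: [-3.142, -0.0, -0.03]
force: [0.1, 0.1, -0.7]
grip_width: 0.0002
grip_force: 0.0
```

Call:
{"fn": "carry_out", "kwargs": {
  "plan": [
    [[0,0,0,0,0,0,0],[0,0,0,0,0,0,0],[0,0,0,0,0,0,0],[0,0,0,0,0,0,0],[0,0,0,0,0,0,0],[0,0,0,0,0,0,0],[0,0,0,0,0,0,0],[0,0,0,0,0,0,0],[0,0,0,0,0,0,0],[0,0,0,0,0,0,0],[0,0,0,0,0,0,0],[0,0,0,0,0,0,0]]
  ]
}}

```text
time_s: 22.72
ee_pos: [0.6424, 0.1256, 0.1543]
eef_rot: [-3.142, -0.0, -0.03]
force: [-0.8, -0.7, 0.8]
grip_width: 0.0003
grip_force: 0.0
```

Run:
```python
from station import optics
import cv2
a=optics.camera("side")["pixels"][:,:,::-1]
cv2.imwrite("pics/s7.png",cv2.resize(a[220:340,190:340],None,fx=4,fy=4,interpolation=2))
```

```text
(no output)
```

View pics/s7.png

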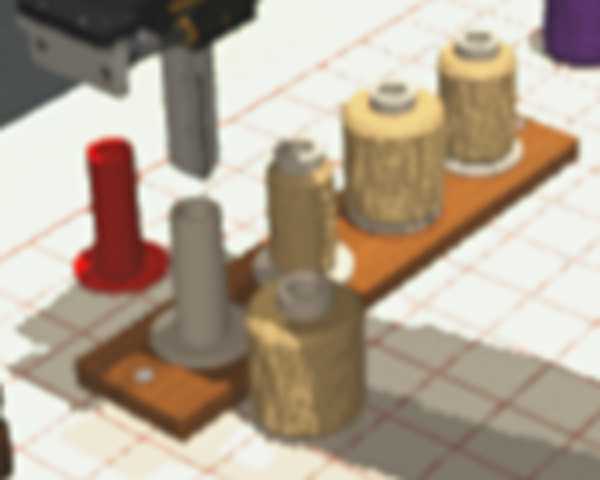

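The fingertips (190,170) sit just above the core's top (197,210), which stands untouched. The spare is upright at the rack's edge (305,360). The hold has lasted over two seconds, so I'm handing in.

```bash
python3 -c "
from station import ctrl;print(ctrl.hand_in())"
```

```text
the job is handed in; nothing more can be done
None
```

The job is handed in: the spare spool stands upright at the rack's front edge, about 2 mm or less off dead centre of the bare core, and the fingertips are still pointing about 23 mm above the core after more than 2.5 s, with nothing else touched.

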